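# Oil the hinge and hold the loose leaf in line for its pin

### The arm

A 7-joint arm with a two-finger parallel gripper is mounted at the origin on the work surface. World frame = base frame: x ahead of the robot, y to its left, z up, the work surface at z = 0. Lengths are in m, angles in degrees, forces in N, time in s.
With the tool pointing down it reaches from about 0.4 to 0.9 m from the base axis. Payload 5.6 kg.
Tool frame: the origin (TCP) lies midway between the tips of the shut fingers; the grasp point (between the pads) lies 19 mm behind it; z points along the fingers, y is the line along which they close (so a half turn about z gives the same grasp; the last joint's range is limited). The gripper opens to 92 mm and grips with 3 to 60 N. Pads are 20 mm wide; open, the fingers measure 128 mm over their backs; the gripper's body (75 mm by 189 mm) begins 69 mm behind the grasp point.
Start: joints at [73.109, 26.786, -0.665, 91.828, 0.344, 61.387, -3.226], TCP at [0.162, -0.63, 0.215] pointing down, gripper open.
Joint ranges: [-144.91, 144.91], [-17.63, 115.5], [-89.93, 88.59], [15.96, 139.68], [-74.01, 254.01], [8.47, 105.57], [-167.45, 167.45]. Speed limits (degrees/s): [147.25, 147.25, 180, 180, 180, 180, 180].

### API

Orientations are given as [roll, pitch, yaw] about the fixed x, y, z axes, in that order (R = Rz(yaw) Ry(pitch) Rx(roll)).
In Python, from workcell import get_state, camera, sign_off, boxes_of gives the robot as it stands. The module is installed in compiled form; this text tells all that it offers.
- The arm moves only by the tool drive_tool, never from a script. Its argument "deltas" is a list that holds one entry, the list of rows, each a list of 4 numbers: the shift along the tool's x, y, z in cm, then the turn about the tool's z in degrees. In form: [[[x, y, z, spin], ...]]. A call has 1 to 12 rows; each row is the pose to reach, as a shift and turn from the pose commanded when the call began, along the tool's axes at that moment; what a row does not reach only later rows make up. A row lasts 1/12 s, in which the tool goes at most 41.7 mm and 7.16 degrees, less where a joint would pass 70% of its speed; a pose out of reach is approached as far as the arm can. A call with a gripper value outside its range is refused whole. "grip" is the opening, from 0 (shut) to 1 (fully open), set as the call begins (left out, the last holds). The fingers move at their own pace and stop on an object; "squeeze" is the grip in N (left out, the last holds). Time passes only in rows, so rows that repeat a pose let the fingers close. It gives the time, the measured TCP pose, the force, the opening and the grip force at its end, in the units of the state.
- get_state(): the state, without advancing time (a new reading comes with each control period).
- camera(name): name is "scene" or "top" or "wrist"; returns a dict with "pixels" (384x512x3 uint8, red, green, blue), "fov_y" (degrees; the focal length in pixels is half the picture's height over the tangent of half this angle, whatever the lens; pixels are square), "cx", "cy" (the principal point, pixels), "R" (3x3) and "t" (3): a world point X has camera coordinates R X + t; the wrist camera has in their place "mount" (4x4, takes a point from camera to tool coordinates, whose origin is the TCP and whose axes are the flange's). Camera axes: x right, y down, z forward; pixel columns grow to the right and rows downward; lengths in m; the calibration is good to about 2 mm. A picture is of the moment at which its call begins: read the wrist's pose just before it. There is no depth.
- sign_off(): hands the job in; it is judged then, once.
Trained networks look in the newest picture that a camera, given by its name, has taken for a name from the list of things; names that differ only in an ending like _2 or _b are one class to them, and where a whole thing is asked for, a point or a joint stands for the part that bears it (a point fixed in the world has none). Each returns a list of dicts, best first, with "score" (0 to 1); they miss things now and then, are a little off and sometimes report something else, mostly with a low value. They report only what shows in the picture. A call takes as long as a camera call. They do not tell look-alikes from the thing itself.
- boxes_of(camera, name): "bbox" ([left, top, width, height] in pixels, round what is visible of it).
The state is a dict: "t": time; "joint_pos": joint angles; "joint_velocities": joint speeds; "joint_torque": joint torques, N m; "tcp_pos": TCP position; "tool_rot": TCP orientation; "ft_force": force on the tool from outside, world axes, zero at the start; "torque": the same for the moment, N m; "finger_gap": finger opening in m; "grasp_force": force on a finger pad.
Only numpy, scipy, OpenCV 4.12 (cv2) and the standard library are available. Lean on these libraries where they do the work, as an engineer would, in place of code of your own. Each camera call takes 0.05 s, during which the arm holds its last target. There are 200 camera calls.

### The job

First oil the fixed hinge on the jamb block: press the spray can's nozzle cap down and let it spring back up. Then take the loose hinge leaf that has a single knuckle in the middle out of its stand, lower it upright between the two fixed knuckles until the three knuckle holes are in line for the hinge pin, and finish while still holding it there in the gripper, still and not bearing on the fixed leaf. Leave the other leaf, the hinge pin, the steel cup and the grey cleaner bottle where they are.

Things in the scene. Friction and masses are not known exactly. Their poses are not given: they have to be found in the camera images.
- leaf: loose hinge leaf to fit: bare steel, 0.3 to 0.5 kg, standing in one of two like stands. ONE knuckle mid lower edge: tube 30 mm outside, 16 mm bore, 30 mm long (y). Above it a 30 mm wide neck, then a plate 8 mm thick (x), 70 mm wide (y), 37 to 117 mm above the origin. Origin: centre of the knuckle's underside; z up the plate. Symmetric under a half turn about z
- leaf_bore (a point): centre of the loose leaf's knuckle bore, 15 mm above the leaf's origin; its axes are the leaf's, the bore runs along y
- leaf_top (a point): middle of the loose leaf's upper edge, 117 mm above the leaf's origin
- jamb: fixed grey block, 80 (x) by 120 (y) by 50 mm high, the fixed leaf on it (plate top 58 mm high). Its two knuckles (28 mm long, 30 mm outside, 16 mm bore, along y, tops 69 mm high) overhang the block's +x face with a 38 mm gap between. The gap is open above and below: nothing in it carries the loose knuckle. Origin: centre of the block's underside
- jamb_bore (a point): on the fixed knuckles' bore axis in the middle of the gap: 57 mm along x from the jamb's origin, 54 mm above the table; axes are the jamb's, bore axis along y. The loose knuckle's bore centre belongs here
- stand_a: stand that holds the loose leaf (the other stand is alike). Base 70 (x) by 100 (y) by 10 mm, on which the knuckle stands; two cheeks, 34 mm in x, 90 mm overall in y, 70 mm high, with grooves 48 to 70 mm above the table that take the plate's side edges with 2 mm play. The leaf is drawn straight up; 40 mm clears the grooves. Origin: centre of the underside; axes as the leaf's
- can: oil spray can, aluminium, 54 mm across, fixed in a clamp base 80 mm square beside the jamb block; its outlet points along its y to the knuckles. Origin: centre of the base's underside
- nozzle_top (a point): centre of the top of the can's round white sprung nozzle cap, 30 mm across; 161 mm above the table when up
- nozzle (a joint): travel of the nozzle cap: 0 up, 0.008 m fully down; it springs back up. Pushing it takes 2 N at first, 8 N at the bottom
- other_leaf: bystander: a leaf of the other kind in the second stand; TWO 14 mm knuckles at the ends of its lower edge, plate top 99 mm above its origin (18 mm lower than the loose leaf to be fitted). Origin as for the loose leaf
- hinge_pin: bystander: steel headed hinge pin, 10 mm by 91 mm, lying on the bench
- screw_cup: bystander: steel cup, 72 mm across, 55 mm high
- cleaner: bystander: grey bottle, 60 mm across, 150 mm high
There are look-alikes about, which are no part of the job. Leave any pink or purple look-alike of the can alone. Leave any purple look-alike of the leaf alone.

How it is judged (in metres and radians):
On the way, in this order (a step that is already met when the one before it is completed fails the run):
1. the nozzle cap is pressed down at least half its travel (value of joint nozzle above 0.004 m), for 0.05 s.
2. the nozzle cap has sprung back up (value of joint nozzle below 0.0015 m), for 0.1 s.
3. the single-knuckle leaf is lifted out of its stand in the gripper (z of leaf in the frame of stand_a above 0.045 m and contact force between the fingers and leaf above 5 N), for 0.2 s.
At the end, for the whole second after the job is handed in: Loose bore centre within 4 mm of the middle of the fixed knuckles' gap along each jamb axis, bores parallel within 0.10 rad, leaf upright within 0.15 rad; gripped (over 5 N), bearing on the jamb and its leaf under 4 N, at rest (under 0.02 m/s); nozzle cap up (x of leaf_bore in the frame of jamb_bore between -0.004 and 0.004 m and y of leaf_bore in the frame of jamb_bore between -0.004 and 0.004 m and z of leaf_bore in the frame of jamb_bore between -0.004 and 0.004 m and angle between the y axis of leaf_bore and the y axis of jamb_bore, either way round below 0.1 rad and angle between leaf's own z axis and vertical below 0.15 rad and contact force between the fingers and leaf above 5 N and contact force between leaf and jamb below 4 N and linear speed of leaf below 0.02 m/s and value of joint nozzle below 0.0015 m); the arm keeps its last pose, push and grip.
It fails at once if the other leaf is moved more than 30 mm (distance of other_leaf from where it was at the start of the episode above 0.03 m).
It fails at once if the hinge pin, the cup or the cleaner bottle is moved more than 30 mm (distance of any of hinge_pin, screw_cup, cleaner from where it was at the start of the episode above 0.03 m).
It also fails if it takes over 53 s, if anything falls off the work surface, if the arm or the gripper's body presses on something with over 40 N, if the wrist force passes 120 N, or if a joint passes its speed limit or range.

## Working session

There is one attempt and no reset: what is moved stays moved. The work goes in short steps, Python scripts to look and compute and a tool call to move; the robot and the scene stay as the last step left them, time stands still between calls to the robot, and variables do not carry over. Pictures are saved under pics/ and viewed, at most 10 in all, crops included, and the job is handed in when it is done.

Besides the shell and the picture viewer there is one more tool, called after "Emit:" as name(argument=value, ...) on one line, values as JSON. drive_tool: Moves the arm, as the interface text tells. Its arguments: {"type":"object","properties":{"deltas":{"type":"array","items":{"type":"array","items":{"type":"array","items":{"type":"number"}}}},"grip":{"type":"number"},"squeeze":{"type":"number"}},"required":["deltas"]}

```bash
mkdir -p pics; cat > h.py <<'E'
import numpy as np, cv2
from scipy.spatial.transform import Rotation as Ro
from workcell import *
def K(c):
    f=c['pixels'].shape[0]/2/np.tan(np.radians(c['fov_y'])/2); return f
def ext(c,s=None):
    if 'R' in c: return np.array(c['R']),np.array(c['t'])
    M=np.array(c['mount']); T=np.eye(4); T[:3,:3]=Ro.from_euler('xyz',s['tool_rot'],degrees=True).as_matrix(); T[:3,3]=s['tcp_pos']
    W=np.linalg.inv(T@M); return W[:3,:3],W[:3,3]
def proj(c,E,X):
    p=E[0]@np.asarray(X,float)+E[1]; return np.array([c['cx'],c['cy']])+K(c)*p[:2]/p[2]
def ray(c,E,u,v):
    d=E[0].T@np.array([(u-c['cx'])/K(c),(v-c['cy'])/K(c),1]); return -E[0].T@E[1],d/np.linalg.norm(d)
def atz(c,E,u,v,z):
    o,d=ray(c,E,u,v); return o+d*(z-o[2])/d[2]
def tri(rs):
    A=sum(np.eye(3)-np.outer(d,d) for o,d in rs); b=sum((np.eye(3)-np.outer(d,d))@o for o,d in rs); return np.linalg.solve(A,b)
def save(n,im): cv2.imwrite('pics/'+n,im[:,:,::-1])
E
python3 - <<'E'
from h import *
s=get_state(); print(s)
ims=[]
for n in ['scene','top','wrist']:
    c=camera(n); E=ext(c,s); print(n,c['fov_y'],c['cx'],c['cy'],'pos',(-E[0].T@E[1]).round(3),E[0].round(2).tolist())
    save(n+'0.png',c['pixels'])
    if n!='wrist':
      for k in ['leaf','jamb','can','nozzle','stand_a','other_leaf','hinge_pin','screw_cup','cleaner']:
        try: print(k,[( [round(x) for x in b['bbox']],round(b['score'],2)) for b in boxes_of(n,k)])
        except Exception as e: print(k,e)
E
```

```text
{'t': 0.0, 'joint_pos': array([73.10900739, 26.8365597 , -0.66336371, 91.87980619,  0.34399862,
       61.38615123, -3.22562585]), 'joint_velocities': array([-0.0755602 , -0.02846694,  0.01064082, -0.0202194 , -0.04055606,
       -0.07135683, -0.06111937]), 'joint_torque': array([-1.71123129e-04, -5.20571315e+01, -1.29602890e-02, -2.43746477e+01,
       -5.67172654e-02,  1.71769154e-02,  1.57927989e-04]), 'tcp_pos': array([ 0.1617213 , -0.62896798,  0.21364205]), 'tool_rot': array([-1.79899743e+02,  7.88067771e-03,  1.44225687e+01]), 'ft_force': array([-0.0955769,  0.463931 , -0.3676585]), 'torque': array([-0.00536209,  0.01477937,  0.07677973]), 'grasp_force': 0.0, 'finger_gap': 0.09186183040192795}
scene 55.17995467647278 256.14366194073074 190.31460645812626 pos [ 1.117 -0.514  0.606] [[0.68, 0.73, -0.01], [0.4, -0.38, -0.83], [-0.61, 0.56, -0.56]]
leaf [([278, 153, 24, 38], 0.9), ([330, 148, 18, 40], 0.8), ([348, 137, 26, 36], 0.58), ([67, 224, 41, 66], 0.38)]
jamb [([195, 190, 50, 41], 0.96), ([66, 222, 38, 65], 0.4)]
can [([126, 242, 42, 81], 0.84), ([145, 188, 41, 74], 0.81), 
[... 439 characters left out ...]
([78, 164, 29, 28], 0.84), ([166, 198, 32, 22], 0.72), ([318, 203, 38, 39], 0.72), ([122, 163, 39, 19], 0.68)]
jamb [([246, 195, 57, 56], 0.58)]
can [([321, 206, 38, 39], 0.73), ([363, 164, 45, 36], 0.57), ([291, 136, 34, 40], 0.56)]
nozzle [([336, 213, 20, 15], 0.59), ([307, 138, 19, 12], 0.58), ([386, 164, 24, 13], 0.47)]
stand_a [([127, 159, 44, 32], 0.55)]
other_leaf [([123, 238, 36, 11], 0.45)]
hinge_pin [([200, 231, 9, 39], 0.67), ([394, 223, 38, 26], 0.39)]
screw_cup [([204, 124, 28, 32], 0.91)]
cleaner [([394, 223, 40, 26], 0.75)]
wrist 67.92573003928312 258.98713060176254 197.19988136849366 pos [ 0.238 -0.61   0.385] [[0.25, -0.97, -0.0], [-0.93, -0.24, 0.28], [-0.27, -0.07, -0.96]]
```

```bash
python3 - <<'E'
import cv2
a=cv2.imread('pics/scene0.png');b=cv2.imread('pics/top0.png')
cv2.imwrite('pics/s1.png',cv2.resize(a[110:335,40:400],None,fx=2.2,fy=2.2,interpolation=2))
cv2.imwrite('pics/t1.png',cv2.resize(b[90:290,60:450],None,fx=2.05,fy=2.05,interpolation=2))
E
```

```text
(no output)
```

View pics/s1.png

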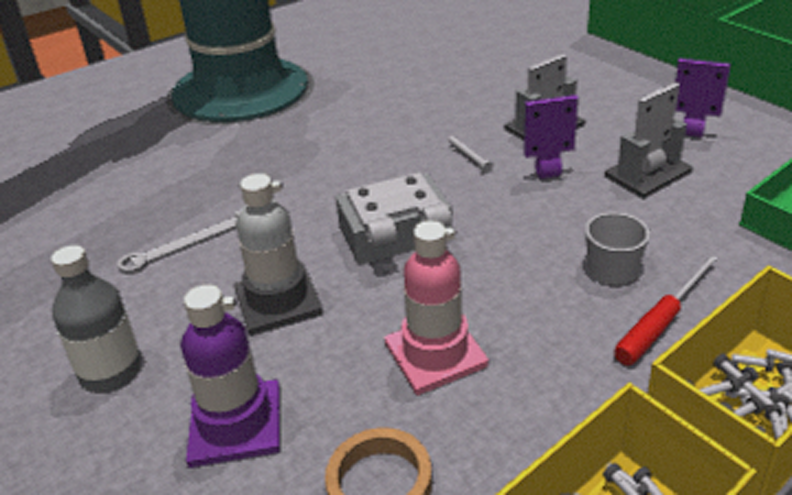

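View pics/t1.png

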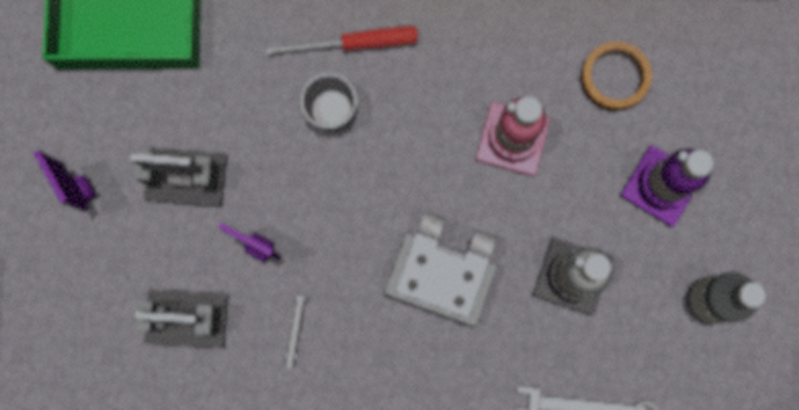

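The top view shows the silver can's cap at about px (348,221), between the jamb (274,223) and the grey bottle. Look-alikes of the can are pink (308,140) and purple (398,170). The candidate leaves are the stand leaves at (145,170) and (145,245), and purple ones at (92,178) and (182,208). In the scene view, the front stand's leaf (338,165) is taller with one middle knuckle, so I choose it, which is the upper stand in the top view.

```bash
python3 - <<'E'
from h import *
s=get_state()
T=camera('top');ET=ext(T);S=camera('scene');ES=ext(S)
print('cap',atz(T,ET,348,221.5,.161),atz(S,ES,157,193.5,.161))
big=lambda im,r,c,f: cv2.resize(im[r[0]:r[1],c[0]:c[1]],None,fx=f,fy=f,interpolation=cv2.INTER_CUBIC)
a=big(T['pixels'],(150,260),(110,170),4.5); b=big(T['pixels'],(185,255),(240,370),3)
c=big(S['pixels'],(125,205),(265,365),4.5)
H=600;o=np.zeros((600,800,3),np.uint8)
o[:495,:270]=a; o[:360,280:730]=c; o[380:590,280:670]=b
save('z1.png',o)
for n,(u,v) in dict(standA=(145,176),standB=(148,247),jamb=(274,223),cup=(221,140),cleaner=(415,235)).items(): print(n,atz(T,ET,u,v,.03).round(3))
E
```

```text
cap [ 0.47931181 -0.21919028  0.161     ] [ 0.49110735 -0.22695465  0.161     ]
standA [0.603 0.28  0.03 ]
standB [0.419 0.264 0.03 ]
jamb [ 0.484 -0.056  0.03 ]
cup [0.701 0.085 0.03 ]
cleaner [ 0.456 -0.417  0.03 ]
```

View pics/z1.png

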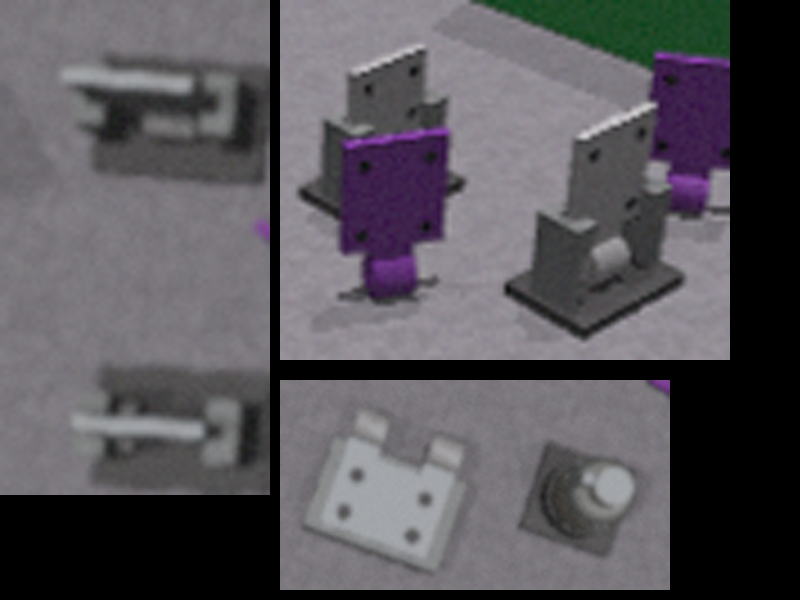

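The crop confirms it: the chosen leaf stands in the stand at top px (145,175), taller and with one middle knuckle. The other is the two-knuckle leaf. The jamb is at (274,223), with knuckles facing +x. Moving toward the can, with the fingers shut.

Emit:
drive_tool(deltas=[[[3, -2, -1, 0], [7, -5, -2, 0], [11, -8, -3, 0], [14, -10.5, -3, 0], [17, -12.5, -3, 0], [20, -15, -3, 0], [23, -17, -3, 0], [26, -19.5, -3, 0], [29, -21.5, -3, 0], [32, -24, -3, 0], [35, -26, -3, 0], [37, -27, -3, 0]]], grip=0, squeeze=20)

```text
t: 2.15
tcp_pos: [0.4552, -0.2718, 0.2451]
tool_rot: [-180.0, -0.1, 14.7]
ft_force: [-0.4, -0.3, -0.8]
finger_gap: 0.014
grasp_force: 0.0
```

```bash
cat >> h.py <<'E'
def delta(s,X,yaw=None):
    R=Ro.from_euler('xyz',s['tool_rot'],degrees=True).as_matrix()
    return (R.T@(np.asarray(X)-s['tcp_pos'])*100).round(2)
E
python3 - <<'E'
from h import *
s=get_state();print(s['tcp_pos'],s['tool_rot'])
W=camera('wrist');E=ext(W,s)
for k in ['can','nozzle','jamb','leaf']: print(k,[([round(x) for x in b['bbox']],round(b['score'],2)) for b in boxes_of('wrist',k)])
save('w1.png',W['pixels'])
print(proj(W,E,[.485,-.227,.161]),'tip',proj(W,E,s['tcp_pos']))
E
```

```text
[ 0.4552367  -0.27182429  0.24505557] [-1.79976365e+02 -8.23762152e-02  1.46813545e+01]
can [([196, 107, 74, 77], 0.92), ([298, 36, 107, 90], 0.91), ([162, 0, 76, 37], 0.84)]
nozzle [([362, 39, 44, 43], 0.84), ([193, 141, 40, 39], 0.78)]
jamb [([39, 45, 123, 126], 0.6), ([194, 145, 40, 36], 0.34)]
leaf [([193, 144, 41, 34], 0.44)]
[218.6394291  159.10222093] tip [258.36449712 239.61391372]
```

View pics/w1.png

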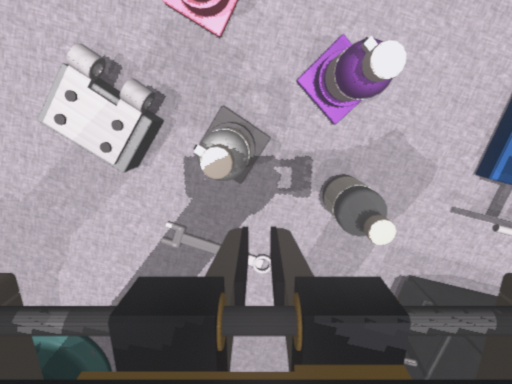

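The wrist view shows the silver can's white cap at about (216,162). The jamb is at (100,115), with knuckles at (86,60) and (137,96).

```bash
python3 - <<'E'
from h import *
s=get_state();W=camera('wrist');E=ext(W,s)
p=atz(W,E,216,162.5,.161);print(p,delta(s,[p[0],p[1],.185]))
g=cv2.cvtColor(W['pixels'],cv2.COLOR_RGB2HSV)[135:190,185:245]
save('w2.png',cv2.resize(W['pixels'][130:190,180:250],None,fx=6,fy=6))
print(s['finger_gap'])
E
```

```text
[ 0.4786663  -0.23065504  0.161     ] [ 3.71 -3.82  5.95]
0.0005801990194307656
```

Emit:
drive_tool(deltas=[[[2, -1.8, 1, 0], [3.9, -3.6, 3, 0], [3.9, -3.6, 5.5, 0], [3.9, -3.6, 7.5, 0], [3.9, -3.6, 8.2, 0], [3.9, -3.6, 8.5, 0], [3.9, -3.6, 8.8, 0], [3.9, -3.6, 9.0, 0], [3.9, -3.6, 9.1, 0], [3.9, -3.6, 9.1, 0], [3.9, -3.6, 9.1, 0]]])

```text
t: 3.37
tcp_pos: [0.4813, -0.2324, 0.1551]
tool_rot: [179.9, 0.0, 14.3]
ft_force: [-4.5, 0.7, 5.9]
finger_gap: 0.0004
grasp_force: 3.2
```

Emit:
drive_tool(deltas=[[[0, 0, 0.1, 0], [0, 0, 0.15, 0], [0, 0, 0.15, 0]]])

```text
t: 3.62
tcp_pos: [0.4814, -0.2325, 0.1538]
tool_rot: [179.9, 0.0, 14.3]
ft_force: [-4.9, 0.8, 7.3]
finger_gap: 0.0004
grasp_force: 3.8
```

```bash
python3 - <<'E'
from h import *
s=get_state();print(s['ft_force'],s['tcp_pos'])
E
```

```text
[-4.94951986  0.83537108  7.25729916] [ 0.48141856 -0.23246574  0.15376774]
```

Emit:
drive_tool(deltas=[[[0, 0, -1, 0], [0, 0, -3, 0], [0, 0, -5, 0], [0, 0, -8, 0], [-0.2, -3, -11, 0], [-0.3, -6, -13, 0], [-0.5, -9, -13, 0], [-0.6, -12, -13, 0], [-0.6, -13.6, -13, 0], [-0.6, -13.6, -13, 0]]], grip=1)

```text
t: 4.45
tcp_pos: [0.4423, -0.0978, 0.284]
tool_rot: [179.9, -0.2, 14.7]
ft_force: [0.3, -0.1, 0.6]
finger_gap: 0.0654
grasp_force: 0.0
```

```bash
python3 - <<'E'
from h import *
s=get_state();print(s['tcp_pos'],s['tool_rot'],s['ft_force'],s['finger_gap'])
W=camera('wrist');E=ext(W,s)
for k in ['can','jamb']: print(k,[([round(x) for x in b['bbox']],round(b['score'],2)) for b in boxes_of('wrist',k)])
np.savez('w3.npz',px=W['pixels'],R=E[0],t=E[1])
print(proj(W,E,[.484,-.056,.03]))
save('w3.png',cv2.resize(W['pixels'][0:240,60:400],None,fx=2.3,fy=2.3,interpolation=2))
E
```

```text
[ 0.44226843 -0.09783002  0.28398112] [179.90227081  -0.18997447  14.71097013] [ 0.30587668 -0.09447648  0.62066158] 0.06542574879732974
can [([308, 128, 91, 74], 0.98), ([296, 1, 94, 69], 0.77), ([407, 66, 104, 79], 0.74)]
jamb [([184, 78, 106, 109], 0.62)]
[237.92678901 134.7204937 ]
```

View pics/w3.png

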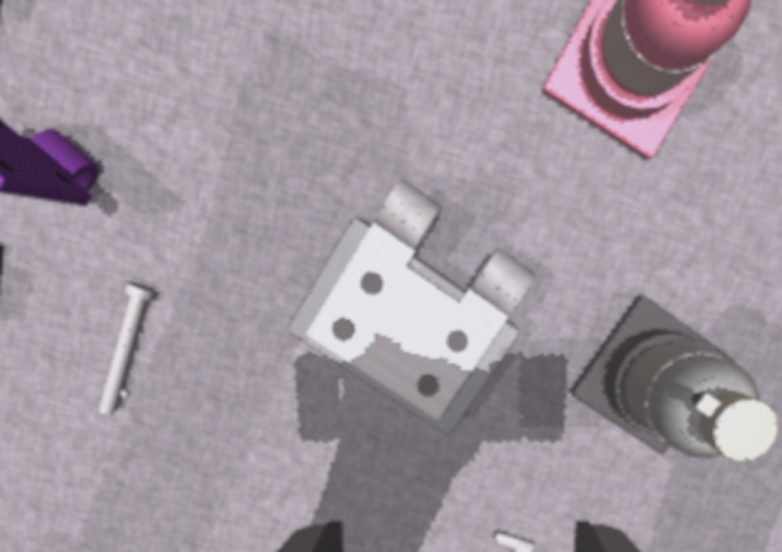

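```bash
cat > jf.py <<'E'
from h import *
from scipy.optimize import least_squares
d=np.load('w3.npz');W=camera('wrist');W['pixels']=d['px'];E=(d['R'],d['t'])
cam=-E[0].T@E[1]
def tan(q):  # far silhouette point (x,z) of knuckle in jamb frame
    c=cam-[q[0],q[1],0]; cx=c[0]*np.cos(q[2])+c[1]*np.sin(q[2]); v=np.array([cx-.057,c[2]-.054]); D=np.hypot(*v)
    a=np.arctan2(v[1],v[0])-np.arccos(.015/D); return .057+.015*np.cos(a),.054+.015*np.sin(a)
def w(q,P): c,s=np.cos(q[2]),np.sin(q[2]); return proj(W,E,[q[0]+c*P[0]-s*P[1],q[1]+s*P[0]+c*P[1],P[2]])
def pts(q):
    x,z=tan(q); hx,ha,hb,n=q[3:7]
    return [(x,.047,z),(x,.019,z),(x,-.019,z),(x,-.047,z),(hx+ha,hb,.058),(hx-ha,hb,.058),(hx+ha,-hb,.058),(hx-ha,-hb,.058),(n,.019,.058),(n,-.019,.058),(-.04,.06,.05),(-.04,-.06,.05),(.04,.06,.05)]
ob=np.array([(403,181),(438,212),(500,250),(535,275),(372,283),(343,329),(457,341),(428,385),(412,262),(462,300),(291,328),(445,431),(360,218)])/2.3+[60,0]
if __name__=='__main__':
    r=least_squares(lambda q:np.ravel([w(q,P) for P in pts(q)]-ob),[.484,-.056,-.3,0,.015,.03,.035],loss='soft_l1',x_scale=[.01,.01,.1,.01,.01,.01,.01])
    q=r.x;print(q.round(4),np.degrees(q[2]));print((np.array([w(q,P) for P in pts(q)])-ob).round(1).tolist())
    f=6;r0,c0=70,175;im=cv2.resize(W['pixels'][r0:r0+125,c0:c0+130],None,fx=f,fy=f,interpolation=2);im=im[:, :780].copy()
    L=lambda A,B:cv2.line(im,*[tuple(int(v) for v in ((w(q,P)-[c0,r0]+.5)*f)) for P in (A,B)],(255,0,0),1)
    x,z=tan(q)
    for a,b in((.019,.047),(-.019,-.047)): L((x,a,z),(x,b,z));L((x,a,z),(.04,a,.058));L((x,b,z),(.04,b,.058))
    B=[(-.04,.06,.05),(.04,.06,.05),(.04,-.06,.05),(-.04,-.06,.05)]
    for i in range(4): L(B[i],B[(i+1)%4])
    save('j1.png',im[:600])
    c,s=np.cos(q[2]),np.sin(q[2]);print('bore',q[0]+c*.057,q[1]+s*.057)
E
python3 jf.py
```

```text
[ 0.4716 -0.0565 -0.3503 -0.0013  0.0161  0.0302  0.037 ] -20.069755580898995
[[0.1, -0.6], [2.6, -1.0], [-1.0, -0.3], [0.5, 1.1], [0.4, -0.1], [0.3, -0.2], [0.2, 0.5], [-0.2, 0.3], [-1.0, -0.1], [0.6, -0.0], [-2.7, 0.8], [0.8, 3.3], [-2.2, -1.1]]
bore 0.52518741135399 -0.07607269312878355
```

View pics/j1.png

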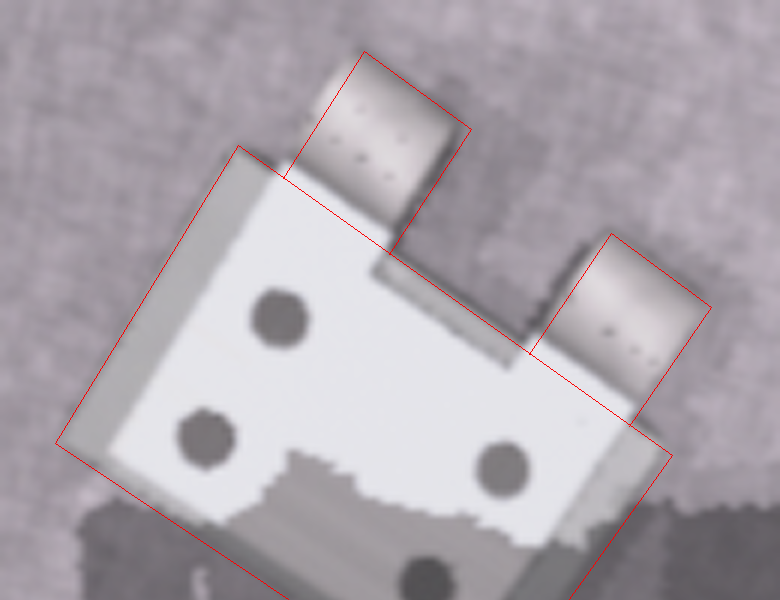

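The overlay fits well: block corners and knuckle ends lie on the drawn model. Bore middle is at (0.525, -0.076), jamb yaw -20°. Going to view the leaf.

Emit:
drive_tool(deltas=[[[1, -1.5, 0, -5], [3, -4, 0, -12], [5, -6.5, 0, -19], [7.5, -9, 0, -26], [10, -12, 0, -33], [12.5, -14.5, 0, -40], [15, -17.5, 0, -47], [17.5, -20.5, 0, -54], [20, -23, 0, -61], [22, -25.5, 0, -68], [23.4, -26.8, 0, -75], [23.4, -26.8, 0, -75]]], grip=1)

```text
t: 5.65
tcp_pos: [0.6034, 0.22, 0.2807]
tool_rot: [-179.9, -0.2, 89.8]
ft_force: [-0.3, -0.5, -0.6]
finger_gap: 0.0922
grasp_force: 0.0
```

```bash
python3 - <<'E'
from h import *
s=get_state();print(s['tcp_pos'],s['tool_rot'],s['finger_gap'],s['joint_pos'].round(0))
W=camera('wrist');E=ext(W,s)
np.savez('w4.npz',px=W['pixels'],R=E[0],t=E[1])
u,v=proj(W,E,[.603,.28,.03]);print(u,v)
for k in ['leaf','stand_a']: print(k,[([round(x) for x in b['bbox']],round(b['score'],2)) for b in boxes_of('wrist',k)])
r0=int(np.clip(v-65,0,234));c0=int(np.clip(u-65,0,352));print(r0,c0)
save('w4.png',cv2.resize(W['pixels'][r0:r0+150,c0:c0+160],None,fx=4,fy=4,interpolation=2))
E
```

```text
[0.60337257 0.21997332 0.28066641] [-179.90577095   -0.19576881   89.80768101] 0.09217299016747996 [  4.  28. -39.  87.  18.  71. -37.]
258.91442963396366 128.25960195809017
leaf [([182, 181, 29, 47], 0.94), ([251, 103, 21, 63], 0.87)]
stand_a [([232, 95, 56, 75], 0.59)]
63 193
```

View pics/w4.png

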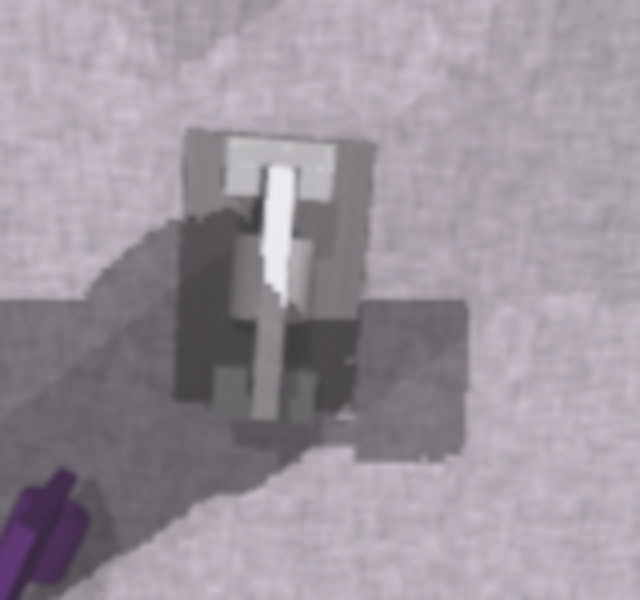

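The close view shows the single-knuckle leaf: plate top edge from crop (282,166) to (265,418), with the knuckle visible under its middle.

```bash
python3 - <<'E'
from h import *
d=np.load('w4.npz');W=camera('wrist');s=get_state();E=(d['R'],d['t'])
P=[atz(W,E,u/4+193,v/4+63,.127) for u,v in((282,166),(265,418))]
dv=P[0]-P[1];m=(P[0]+P[1])/2;print(P,np.linalg.norm(dv));yaw=np.degrees(np.arctan2(-dv[0],dv[1]));print('mid',m,'leaf yaw',yaw)
B=[atz(W,E,u/4+193,v/4+63,.01) for u,v in((187,130),(375,142),(176,400))]
print('base',B[0],B[1],B[2],'center',(B[1]+B[2])/2)
print(delta(s,[m[0],m[1],.088]))
E
```

```text
[array([0.60818677, 0.30915213, 0.127     ]), array([0.60337054, 0.24012805, 0.127     ])] 0.06919189705472985
mid [0.60577865 0.27464009 0.127     ] leaf yaw -3.9914090088589407
base [0.57508282 0.32588306 0.01      ] [0.64395329 0.32150225 0.01      ] [0.568623   0.22655809 0.01      ] center [0.60628814 0.27403017 0.01      ]
[ 6.03  0.26 19.35]
```

```bash
python3 - <<'E'
from h import *
s=get_state();print(s['t'],s['tcp_pos'],s['tool_rot'],s['joint_velocities'].round(2),delta(s,[.606,.2744,.088]))
E
```

```text
5.85 [0.60242802 0.2145931  0.2815497 ] [-1.79963594e+02  7.27766840e-02  8.91817291e+01] [ 0.36 -0.99 -0.05  0.37  0.1  -0.09  0.21] [ 6.01  0.28 19.35]
```

Emit:
drive_tool(deltas=[[[1.5, 0.1, 1.5, 1], [3, 0.2, 3.5, 2], [4.5, 0.3, 6, 3.3], [5.5, 0.3, 7.5, 3.3], [6, 0.3, 8, 3.3], [6, 0.3, 8, 3.3], [6, 0.3, 8, 3.3], [6, 0.3, 8, 3.3], [6, 0.3, 8, 3.3], [6, 0.3, 8, 3.3]]])

```text
t: 6.68
tcp_pos: [0.6063, 0.2761, 0.2032]
tool_rot: [179.9, -0.0, 86.1]
ft_force: [0.1, -0.3, 0.3]
finger_gap: 0.0917
grasp_force: 0.0
```

```bash
python3 - <<'E'
from h import *
s=get_state();print(s['tcp_pos'],s['tool_rot'],s['joint_velocities'].round(1))
W=camera('wrist');E=ext(W,s);im=W['pixels'].copy()
np.savez('w5.npz',px=im,R=E[0],t=E[1])
c,sn=np.cos(np.radians(-4)),np.sin(np.radians(-4))
q=[proj(W,E,[.606-sn*b+c*a,.2744+c*b+sn*a,.127]) for a,b in((.004,.035),(.004,-.035),(-.004,-.035),(-.004,.035))]
print(np.array(q).round(1).tolist(), proj(W,E,s['tcp_pos']))
f=4;r0,c0=120,190
o=cv2.resize(im[r0:r0+150,c0:c0+150],None,fx=f,fy=f,interpolation=2)
cv2.polylines(o,[((np.array(q)-[c0,r0]+.5)*f).astype(int)],True,(255,0,0))
save('w5.png',o)
E
```

```text
[0.60632853 0.27608945 0.20321924] [ 1.79901332e+02 -1.76927182e-02  8.60525015e+01] [-0.2  0.4 -0.   0.3 -0.  -0.1  0. ]
[[263.4, 167.9], [263.0, 241.1], [254.5, 241.1], [254.2, 167.9]] [259.27742684 239.38043866]
```

View pics/w5.png

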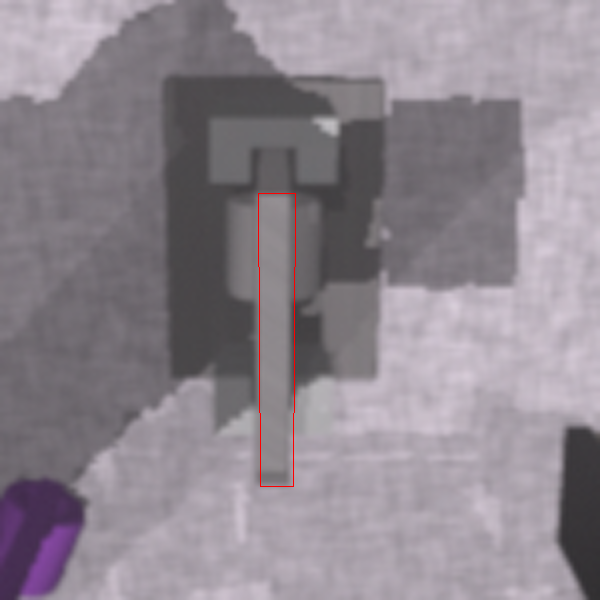

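The drawn plate edge lies on the leaf's actual top edge. Descending and gripping.

Emit:
drive_tool(deltas=[[[-0.1, 0, 2, 0], [-0.15, 0, 4.5, 0], [-0.15, 0, 7, 0], [-0.15, 0, 9, 0], [-0.15, 0, 10.5, 0], [-0.15, 0, 11.3, 0], [-0.15, 0, 11.5, 0], [-0.15, 0, 11.5, 0], [-0.15, 0, 11.5, 0]]])

```text
t: 7.48
tcp_pos: [0.6062, 0.2758, 0.0883]
tool_rot: [179.9, -0.1, 86.1]
ft_force: [-0.1, -1.2, 0.3]
finger_gap: 0.092
grasp_force: 0.0
```

Emit:
drive_tool(deltas=[[[0, 0, 0, 0], [0, 0, 0, 0], [0, 0, 0, 0], [0, 0, 0, 0], [0, 0, 0, 0], [0, 0, 0, 0], [0, 0, 0, 0], [0, 0, 0, 0], [0, 0, 0, 0], [0, 0, 0, 0]]], grip=0, squeeze=40)

```text
t: 8.32
tcp_pos: [0.6055, 0.2752, 0.087]
tool_rot: [-180.0, 0.0, 86.1]
ft_force: [0.6, -0.4, 0.4]
finger_gap: 0.0274
grasp_force: 0.0
```

Emit:
drive_tool(deltas=[[[0, 0, 0, 0], [0, 0, 0, 0]]])

```text
t: 8.48
tcp_pos: [0.6055, 0.2752, 0.087]
tool_rot: [-180.0, 0.0, 86.1]
ft_force: [0.1, 0.3, -0.0]
finger_gap: 0.0141
grasp_force: 0.0
```

```bash
python3 - <<'E'
from h import *
s=get_state();print(s['tcp_pos'],s['tool_rot'],s['finger_gap'],s['grasp_force'],s['ft_force'],s['torque'])
E
```

```text
[0.60549421 0.27522126 0.08704848] [-1.79999638e+02  2.31808027e-03  8.61213524e+01] 0.014149867663523911 0.0 [ 0.086473    0.30588005 -0.04570722] [-0.02449569 -0.04053235 -0.0087019 ]
```

Emit:
drive_tool(deltas=[[[0, 0, 0, 0], [0, 0, 0, 0], [0, 0, 0, 0], [0, 0, 0, 0]]])

```text
t: 8.82
tcp_pos: [0.6055, 0.2752, 0.087]
tool_rot: [-180.0, 0.0, 86.1]
ft_force: [-0.5, 0.1, -0.0]
finger_gap: 0.008
grasp_force: 40.0
```

Emit:
drive_tool(deltas=[[[0, 0, -0.3, 0], [0, 0, -0.8, 0], [0, 0, -1.6, 0], [0, 0, -2.5, 0], [0, 0, -3.5, 0], [0, 0, -5, 0], [0, 0, -7, 0], [0, 0, -9, 0], [0, 0, -11, 0], [0, 0, -11, 0]]])

```text
t: 9.65
tcp_pos: [0.6077, 0.2771, 0.2032]
tool_rot: [179.6, -0.3, 86.1]
ft_force: [0.4, 0.8, -2.2]
finger_gap: 0.0076
grasp_force: 40.0
```

Leaf is held. Carrying it high to above the jamb.

Emit:
drive_tool(deltas=[[[0, 0, -3, 0], [-1, 0, -5, 0], [-4, -0.6, -6, 2], [-8, -1.3, -6, 5], [-12, -2, -6, 8], [-16, -2.6, -6, 11], [-20, -3.3, -6, 14], [-24, -3.9, -6, 16.1], [-28, -4.6, -6, 16.1], [-31.5, -5.2, -6, 16.1], [-34, -5.6, -6, 16.1], [-35.5, -5.8, -6, 16.1]]])

```text
t: 10.65
tcp_pos: [0.5221, -0.0792, 0.2569]
tool_rot: [-180.0, 0.1, 69.8]
ft_force: [0.7, 0.5, -3.3]
finger_gap: 0.0078
grasp_force: 40.0
```

Emit:
drive_tool(deltas=[[[0, 0, 0, 0], [0, 0, 1, 0], [0, 0, 2, 0], [0, 0, 3.5, 0], [0, 0, 5, 0], [0, 0, 6, 0], [0, 0, 6, 0], [0, 0, 6, 0], [0, 0, 6, 0], [0, 0, 6, 0], [0, 0, 6, 0]]])

```text
t: 11.57
tcp_pos: [0.5241, -0.075, 0.1978]
tool_rot: [179.9, -0.0, 70.0]
ft_force: [0.0, -0.4, -3.2]
finger_gap: 0.0078
grasp_force: 40.0
```

```bash
python3 - <<'E'
from h import *
s=get_state();print(s['tcp_pos'],s['tool_rot'],s['ft_force'],s['grasp_force'],s['joint_velocities'].round(1))
print(delta(s,[.5255,-.0753,.116]))
c=camera('wrist');E=ext(c,s);np.savez('w6.npz',px=c['pixels'],R=E[0],t=E[1])
save('w6.png',cv2.resize(c['pixels'][60:260,160:360],None,fx=3,fy=3,interpolation=2))
E
```

```text
[ 0.52414043 -0.0749578   0.19780796] [ 1.79916699e+02 -6.85756487e-03  7.00312390e+01] [ 0.00977106 -0.41576564 -3.17461336] 39.998828172683716 [ 0.2 -0.   0.1  0.2  0.2 -0.   0.1]
[0.01 0.13 8.18]
```

```bash
python3 - <<'E'
from h import *
s=get_state()
J=np.array([.4716,-.0565,0]);y=np.radians(-20.07)
jw=lambda P:J+Ro.from_euler('z',y).as_matrix()@np.array(P)
Rt=Ro.from_euler('xyz',s['tool_rot'],degrees=True).as_matrix()
lw=lambda P:s['tcp_pos']+Rt@np.array([P[1]-.0008,P[0],.077-P[2]])
def draw(c,E,r0,c0,h,w,f):
    im=cv2.resize(c['pixels'][r0:r0+h,c0:c0+w],None,fx=f,fy=f,interpolation=2)
    def L(A,B,col): cv2.line(im,*[tuple(int(v) for v in (proj(c,E,P)-[c0,r0]+.5)*f) for P in(A,B)],col,1)
    B=[(-.04,.06,.05),(.04,.06,.05),(.04,-.06,.05),(-.04,-.06,.05)]
    for i in range(4): L(jw(B[i]),jw(B[(i+1)%4]),(255,0,0))
    t=np.linspace(0,2*np.pi,25)
    for b in(.047,.019,-.019,-.047):
        q=[jw((.057+.015*np.cos(a),b,.054+.015*np.sin(a))) for a in t]
        for i in range(24): L(q[i],q[i+1],(255,0,0))
    for b in(.015,-.015):
        q=[lw((.015*np.cos(a),b,.015+.015*np.sin(a))) for a in t]
        for i in range(24): L(q[i],q[i+1],(0,0,255))
    Q=[(0,.035,.037),(0,.035,.117),(0,-.035,.117),(0,-.035,.037)]
    for i in range(4): L(lw(Q[i]),lw(Q[(i+1)%4]),(0,0,255))
    return im
S=camera('scene');W=camera('wrist')
a=draw(S,ext(S),140,180,110,100,4);b=draw(W,ext(W,s),110,170,160,180,2.2)
o=np.zeros((440,800,3),np.uint8);o[:a.shape[0],:400]=a;o[:b.shape[0],402:402+b.shape[1]]=b
save('v9.png',o)
E
```

```text
(no output)
```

View pics/v9.png

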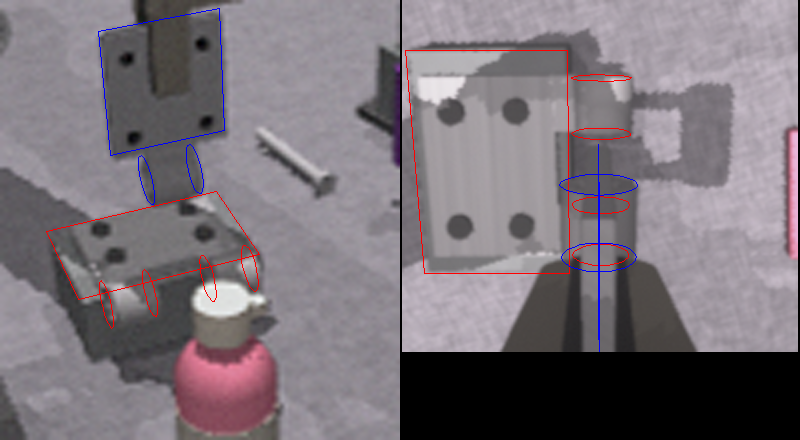

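Overlays fit in both views: red is the jamb, blue the held leaf (scene crop plate at (160,80), knuckle at (172,175)). Lowering in steps.

Emit:
drive_tool(deltas=[[[0, 0.1, 0.8, 0], [0, 0.13, 1.8, 0], [0, 0.13, 2.8, 0], [0, 0.13, 3.6, 0], [0, 0.13, 4.2, 0], [0, 0.13, 4.8, 0], [0, 0.13, 5.2, 0], [0, 0.13, 5.2, 0], [0, 0.13, 5.2, 0]]])

```text
t: 12.47
tcp_pos: [0.5249, -0.0754, 0.1449]
tool_rot: [-180.0, -0.0, 70.0]
ft_force: [0.3, 0.2, -2.7]
finger_gap: 0.008
grasp_force: 40.0
```

Emit:
drive_tool(deltas=[[[0, 0, 0.4, 0], [0, 0, 0.8, 0], [0, 0, 1.2, 0], [0, 0, 1.6, 0], [0, 0, 2, 0], [0, 0, 2.4, 0], [0, 0, 2.7, 0], [0, 0, 2.9, 0], [0, 0, 2.9, 0], [0, 0, 2.9, 0], [0, 0, 2.9, 0]]])

```text
t: 13.38
tcp_pos: [0.525, -0.0754, 0.1162]
tool_rot: [180.0, -0.0, 70.0]
ft_force: [0.5, -0.3, -4.0]
finger_gap: 0.0078
grasp_force: 40.0
```

```bash
python3 - <<'E'
from h import *
s=get_state();print(s['tcp_pos'],s['tool_rot'],s['ft_force'],s['torque'],s['grasp_force'],s['joint_velocities'].round(1))
print(delta(s,[.5255,-.0753,.116]))
E
```

```text
[ 0.52498951 -0.07543781  0.11619808] [ 1.79984927e+02 -2.43697434e-03  7.00255583e+01] [ 0.4551796  -0.30425058 -4.02570994] [-0.04785296 -0.05955562  0.04389692] 39.998817443847656 [ 0.1 -0.2 -0.  -0.  -0.   0.  -0.1]
[0.03 0.04 0.02]
```

```bash
python3 - <<'E'
from h import *
s=get_state();S=camera('scene');W=camera('wrist');T=camera('top')
z=lambda c,r,k,h,w,f:cv2.resize(c['pixels'][r:r+h,k:k+w],None,fx=f,fy=f,interpolation=2)
u,v=proj(S,ext(S),[.525,-.076,.054]).astype(int);a=z(S,v-50,u-35,70,65,6)
u2,v2=proj(W,ext(W,s),[.525,-.076,.06]).astype(int);r=min(v2-75,264);b=z(W,r,u2-65,120,130,3)
o=np.zeros((420,800,3),np.uint8);o[:420,:390]=a;o[:b.shape[0],400:400+b.shape[1]]=b
J=np.array([.4716,-.0565,0]);R=Ro.from_euler('z',-20.07,degrees=True).as_matrix()
for P in [(.057,k,.069) for k in(.047,.019,.015,-.015,-.019,-.047)]:
    p=(proj(S,ext(S),J+R@P)-[u-35,v-50]+.5)*6;cv2.circle(o,tuple(p.astype(int)),3,(255,0,0),1)
    p=(proj(W,ext(W,s),J+R@P)-[u2-65,r]+.5)*3+[400,0]
    if 400<p[0]<790:cv2.circle(o,tuple(p.astype(int)),3,(255,0,0),1)
save('v10.png',o);print(s['ft_force'])
E
```

```text
[ 0.4551796  -0.30425058 -4.02570994]
```

View pics/v10.png

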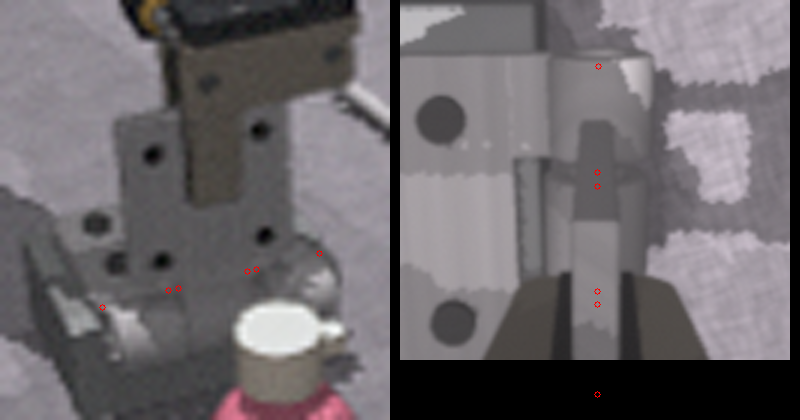

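The leaf sits in the gap, with its knuckle at wrist crop (597,230). It looks about 1 mm toward the block compared with the fixed knuckle centred at (601,120). I'll nudge it 0.8 mm along jamb +x, settle, and hand in.

Emit:
drive_tool(deltas=[[[0, 0.04, 0, 0], [0, 0.08, 0, 0], [0, 0.08, 0, 0], [0, 0.08, 0, 0], [0, 0.08, 0, 0], [0, 0.08, 0, 0], [0, 0.08, 0, 0], [0, 0.08, 0, 0], [0, 0.08, 0, 0]]])

```text
t: 14.28
tcp_pos: [0.5256, -0.0757, 0.116]
tool_rot: [-180.0, 0.0, 70.0]
ft_force: [0.2, 0.1, -3.2]
finger_gap: 0.0077
grasp_force: 40.0
```

```bash
python3 - <<'E'
from h import *
s=get_state();print(s['tcp_pos'],s['ft_force'],s['grasp_force'],s['joint_velocities'].round(1))
print(sign_off())
E
```

```text
[ 0.52556458 -0.07573778  0.11603731] [ 0.18227088  0.05657875 -3.19559417] 39.998849630355835 [-0.   0.1 -0.  -0.   0.2 -0.1 -0.1]
the job is handed in; nothing more can be done
None
```

I pressed and released the nozzle cap, then lifted the single-knuckle leaf out and handed the job in at 14.3 s with it held still between the fixed knuckles. By my measurements the bores line up within about 1 mm, and the wrist force showed only the leaf's weight; the sign-off returned no verdict.

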